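Start the orange tube heater under its dust cover

TASK

Start the tube heater that has the orange dust cover: slide the orange cover all the way aside along its rails, towards the empty end of the track, press the blue button underneath fully down, then slide the cover back until it is fully closed over the button. Leave the cover of the green heater closed, as it is.

Things in the scene. Friction and masses are not known exactly. Their poses are not given: they have to be found in the camera images.
- orange_grip (a point): Middle of the white upright grip fin on the orange cover, 10 mm below the fin's top, 24 mm above the cover plate. Fin: 12 mm thick (y), 36 mm long (x), 34 mm tall; pinch it from above, fingers closing along y. Axes: z up, +y the way the cover slides open, +x towards the heater's tubes, which start 52 mm from the fin's middle and rise 104 mm above the bench (4 mm below this point).
- orange_cover (a joint): How far the orange cover is open, in m: 0 closed, 0.07 fully open at its stop. About 1.2 N of friction; it stays where left. Plate 59 mm (x) by 70 mm (y), 4 mm thick, its top 84 mm above the bench, between aluminium rails 2 mm higher; the fin stands 12 mm towards +y from its middle. The heater is a white box 160 x 160 mm, fixed to the bench.
- orange_button_top (a point): Centre of the top of the orange heater's round blue button, 28 mm across, in a black collar; 76 mm above the bench when up, 8 mm below the cover plate's top. It lies under the closed plate's middle. With the cover fully open it lies in a well 60 mm (x) by 72 mm (y); the plate's edge is then 35 mm and the fin's near face 76 mm from its centre.
- orange_button (a joint): How far the blue button is pressed, in m: 0 up, 0.006 fully down; a spring raises it again. It begins to move at about 1.2 N and is fully down at 4 N.
- green_grip (a point): The same point on the fin of the green cover, on the second, otherwise equal heater. That cover starts closed and is to stay so.

How it is judged:
By the outcome, as a careful person would: the job done as asked, in the order asked, and still so for the second after the job is handed in, with the robot touching nothing.
It also fails if it takes over 48 s, if anything falls off the work surface, if the arm or the gripper's body presses on something with over 40 N, if the wrist force passes 120 N, or if a joint passes its speed limit or range.

ROBOT

A 7-joint arm with a two-finger parallel gripper is mounted at the origin on the work surface. World frame = base frame: x ahead of the robot, y to its left, z up, the work surface at z = 0. Lengths are in m, angles in rad, forces in N, time in s.
With the tool pointing down it reaches from about 0.425 to 0.925 m from the base axis. Payload 6.8 kg.
Tool frame: the origin (TCP) lies on the centre line of the jaws, within the pads' length; the fingertips stand 19 mm ahead of it and the grasp point (between the pads) is the TCP (r.tip_extent is the y of the fingertips in the tool frame, in m); y points along the fingers, z is the direction in which the jaws open and shut, and the axes are right-handed (so a half turn about y gives the same grasp; the last joint's range is limited). The gripper opens to 85 mm and grips with 20 to 120 N. Pads are 22 mm wide; open, the fingers measure 114 mm over their backs; the gripper's body (76 mm by 85 mm) begins 54 mm behind the grasp point. The pads swing forward as they close: fully open they stand 13 mm farther back than shut.
Start: joints at [1.03, 0.477, 0.022, 1.555, -0.011, 1.109, -0.083], TCP at [0.283, -0.613, 0.25] pointing down, gripper open.
Joint ranges: [-2.96, 2.96], [-0.34, 2.1], [-1.41, 1.46], [0.24, 2.44], [-1.37, 4.51], [0.17, 1.92], [-2.96, 2.96]. Speed limits (rad/s): [2.39, 2.39, 3.14, 3.14, 3.14, 3.14, 3.14].

INTERFACE

Orientations are given as a rotation vector (axis times angle).
In Python, from bench import r gives the robot as it stands. The module is installed in compiled form; this text tells all that it offers.
- The arm moves only by the tool jog_arm, never from a script. Its argument "motion" is a list of rows, each a list of 3 entries, a list of its own where there are three numbers: the opening, from 0 (shut) to 1 (fully open), then the shift along the tool's x, y, z in m, then the turn, a rotation vector about the tool's x, y, z in degrees. A call has 1 to 10 rows; each row shifts and turns the commanded pose from where the row before left it, along the tool's axes as they then stand; what a row does not reach is not made up. A row lasts 1/12 s, in which the tool goes at most 41.7 mm and 7.16 degrees, less where a joint would pass 70% of its speed; a pose out of reach is approached as far as the arm can. A call with a gripper value outside its range is refused whole. The fingers move at their own pace and stop on an object; "force" is the grip in N (left out, the last holds). Time passes only in rows, so rows that do not move let the fingers close. It gives the time, the measured TCP pose, the force and the opening at its end, in the units of the state.
- r.get_obs(): the state, without advancing time (a new reading comes with each control period).
- r.grab_frame(name): name is "side" or "top" or "wrist"; returns a dict with "image" (480x640x3 uint8, red, green, blue), "range_z" (480x640 float32, m along the optical axis (not along the pixel's ray), 0 where there is no reading), "fx", "fy", "cx", "cy" (pixels), "k1" (the pictures are not rectified: a ray, as slopes to the right and down, at radius r is drawn at 1 + k1 r^2 times it, then the intrinsics apply), "xyz" and "orientation" of the camera in the world. Camera axes: x right, y down, z forward; pixel columns grow to the right and rows downward; lengths in m; the calibration is good to about 2 mm. A picture is of the moment at which its call begins.
- r.hand_in(): hands the job in, once; it reports no verdict.
The state is a dict: "clock": time; "joints": joint angles; "qvel": joint speeds; "tau": joint torques, N m; "tcp_pos": TCP position; "orientation": TCP orientation; "contact_force": force on the tool from outside, world axes, zero at the start; "moment": the same for the moment, N m; "grip_width": finger opening in m.
Only numpy, scipy, OpenCV 4.12 (cv2) and the standard library are available. Lean on these libraries where they do the work, as an engineer would, in place of code of your own. Each camera call takes 0.05 s, during which the arm holds its last target.

## Working session

There is one attempt and no reset: what is moved stays moved. The work goes in short steps, Python scripts to look and compute and a tool call to move; the robot and the scene stay as the last step left them, time stands still between calls to the robot, and variables do not carry over. Pictures are saved under pics/ and viewed, and the job is handed in when it is done.

Besides the shell and the picture viewer there is one more tool, called after ">>>" by a JSON object that holds its "fn" and its "kwargs". jog_arm: Moves the arm, as the interface text tells. Its arguments: {"type":"object","properties":{"motion":{"type":"array","items":{"type":"array"}},"force":{"type":"number"}},"required":["motion"]}

```bash
mkdir -p pics; cat > h.py <<'E'
import numpy as np, cv2
from bench import r
from scipy.spatial.transform import Rotation as R
def snap(n,fn):
    f=r.grab_frame(n); cv2.imwrite('pics/'+fn,f['image'][:,:,::-1]); np.save('pics/'+fn[:-4]+'.npy',f,allow_pickle=True); return f
def rot(o):
    o=np.array(o,float)
    return o if o.shape==(3,3) else (R.from_rotvec(o).as_matrix() if o.size==3 else R.from_quat(o).as_matrix())
def ray(f,u,v):
    K=np.array([[f['fx'],0,f['cx']],[0,f['fy'],f['cy']],[0,0,1.]])
    p=cv2.undistortPoints(np.array([[[u,v]]],float),K,np.array([f['k1'],0,0,0.]))[0,0]
    return np.array(f['xyz']),rot(f['orientation'])@np.array([p[0],p[1],1])
def onz(f,u,v,z):
    o,d=ray(f,u,v); return o+d*(z-o[2])/d[2]
def dep(f,u,v):
    o,d=ray(f,u,v); return o+d*f['range_z'][int(round(v)),int(round(u))]
E
python3 - <<'E'
from h import *
for n in('side','top','wrist'):
    f=snap(n,n+'0.png'); print(n,f['xyz'],f['orientation'],f['fx'],f['k1'])
print(r.get_obs(), r.tip_extent)
E
```

```text
side [0.0359373  0.460498   0.66563369] [-0.98679589  2.33363903 -1.15172333] 578.9951189640447 -0.11218825116452541
top [ 0.33808445 -0.01809412  1.06339602] [-2.0881215   2.14705174 -0.22646325] 522.8839324725731 -0.13049388006396548
wrist [ 0.35407054 -0.58041689  0.37327343] [ 2.42163167 -1.54642335 -0.24133734] 406.0791146743751 0.013911006324655688
{'clock': 0.15, 'joints': array([ 1.02990847,  0.47762101,  0.02235036,  1.55620172, -0.01144087,
        1.10929863, -0.08306911]), 'qvel': array([ 0.00187643, -0.00169869, -0.00057179, -0.00324734, -0.00089316,
        0.00015386,  0.00211337]), 'tau': array([ 2.94028061e-03, -5.96925974e+01,  1.61056023e+00, -2.81489414e+01,
        1.27371933e-02,  6.59096331e-03,  4.22937103e-05]), 'tcp_pos': array([ 0.28290096, -0.61239256,  0.24955145]), 'orientation': array([-0.43629393,  1.9835727 , -1.9808787 ]), 'contact_force': array([-0.04901831, -0.39355559,  0.4991305 ]), 'moment': array([-0.03017827,  0.05379694, -0.0330048 ]), 'grip_width': 0.0854619414633443} 0.019
```

View pics/top0.png

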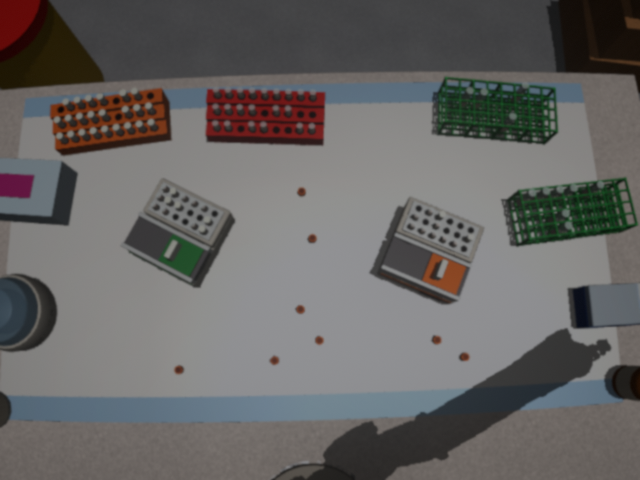

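View pics/side0.png

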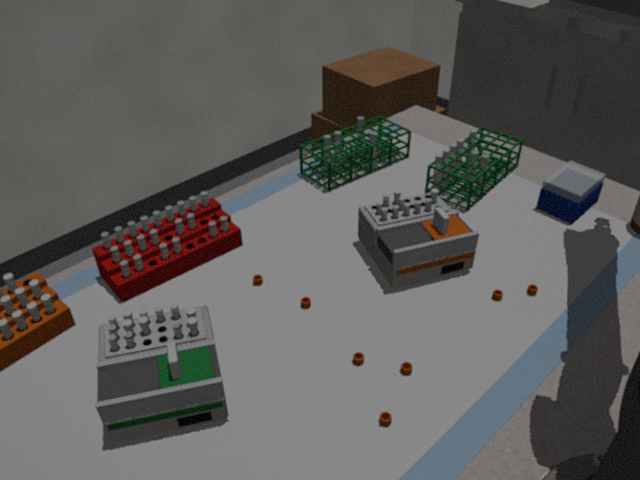

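View pics/wrist0.png

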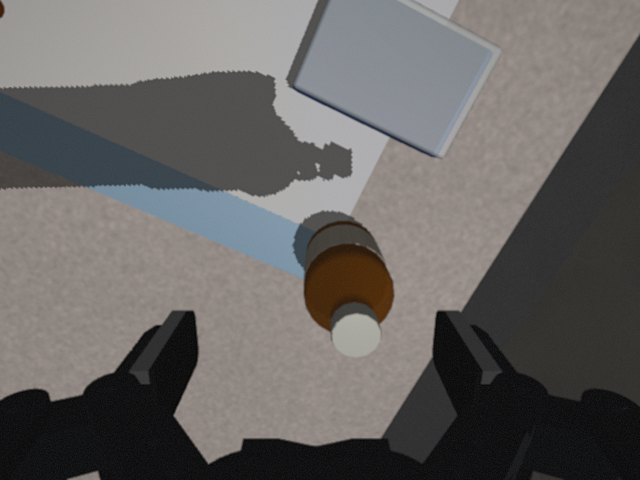

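The top view shows the orange heater near (430,250), with its fin at about (441,269). The dark, empty end of the track is to the left, and the tubes are above. The side view has its fin at about (442,220). Next I'll measure it.

```bash
python3 - <<'E'
from h import *
for n,box in(('top',(375,190,495,310)),('side',(350,180,490,290))):
    f=np.load(f'pics/{n}0.npy',allow_pickle=True).item()
    x0,y0,x1,y1=box
    c=f['image'][y0:y1,x0:x1]
    big=cv2.resize(c[:,:,::-1],None,fx=5,fy=5,interpolation=cv2.INTER_CUBIC)
    cv2.imwrite(f'pics/{n}0c.png',cv2.convertScaleAbs(big,alpha=1.3)[:600,:800])
    hsv=cv2.cvtColor(f['image'],cv2.COLOR_RGB2HSV)
    m=cv2.inRange(hsv,(5,140,90),(22,255,255)); mm=np.zeros_like(m); mm[y0:y1,x0:x1]=m[y0:y1,x0:x1]
    cs,_=cv2.findContours(mm,cv2.RETR_EXTERNAL,cv2.CHAIN_APPROX_NONE)
    for k in sorted(cs,key=cv2.contourArea)[-2:]:
        print(n,cv2.contourArea(k),cv2.minAreaRect(k))
        b=cv2.boxPoints(cv2.minAreaRect(k))
        P=np.array([onz(f,*p,0.084) for p in b]); print(P.round(4), np.linalg.norm(np.roll(P,1,0)-P,axis=1))
E
```

```text
top 728.5 ((443.775146484375, 273.2396545410156), (37.0, 28.923078536987305), 22.61986541748047)
[[ 0.4625 -0.2186  0.084 ]
 [ 0.5133 -0.2435  0.084 ]
 [ 0.4837 -0.3081  0.084 ]
 [ 0.4333 -0.2824  0.084 ]] [0.07021681 0.05662487 0.07100902 0.05661524]
side 419.5 ((445.06585693359375, 226.80731201171875), (20.184635162353516, 45.46781539916992), 77.90524291992188)
[[ 0.5108 -0.2442  0.084 ]
 [ 0.4728 -0.3256  0.084 ]
 [ 0.4329 -0.2798  0.084 ]
 [ 0.4701 -0.2032  0.084 ]] [0.05772215 0.08982838 0.06074337 0.08516827]
```

View pics/top0c.png

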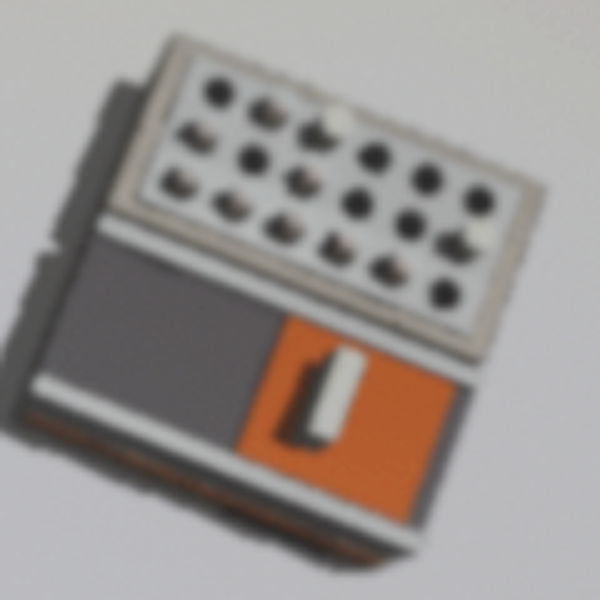

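View pics/side0c.png

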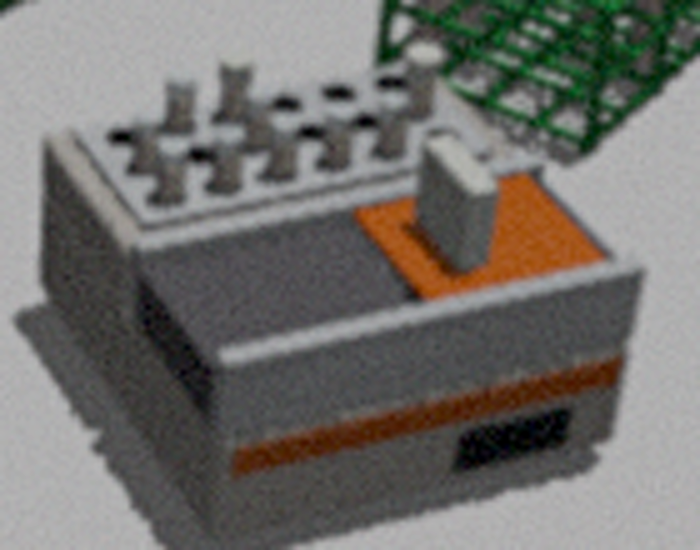

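```bash
python3 - <<'E'
from h import *
T=np.load('pics/top0.npy',allow_pickle=True).item();S=np.load('pics/side0.npy',allow_pickle=True).item()
def tri(a,b):
    o1,d1=ray(T,*a);o2,d2=ray(S,*b);d1/=np.linalg.norm(d1);d2/=np.linalg.norm(d2)
    A=np.array([d1,-d2]).T; s=np.linalg.lstsq(A,o2-o1,rcond=None)[0]
    p,q=o1+s[0]*d1,o2+s[1]*d2; return (p+q)/2,np.linalg.norm(p-q)
print(tri((443.6,268.6),(442.4,212)))
print(onz(T,443.6,268.6,.118),onz(S,442.4,212,.118))
print(dep(T,444,269),dep(S,442.4,212))
# rails: outer rail line ends top crop
for a in [(35,382),(418,545),(103,222),(475,378)]: print(onz(T,375+a[0]/5,190+a[1]/5,.086))
o=r.get_obs(); print(rot(o['orientation']).round(3))
E
```

```text
(array([ 0.47725793, -0.25560664,  0.11528646]), np.float64(0.00040756570521298987))
[ 0.47703186 -0.25481906  0.118     ] [ 0.47491108 -0.25218504  0.118     ]
[ 0.47633118 -0.25562827  0.11754296] [ 0.47499838 -0.25232676  0.1178911 ]
[ 0.48948596 -0.14495225  0.086     ]
[ 0.42282133 -0.28750027  0.086     ]
[ 0.55085468 -0.17442422  0.086     ]
[ 0.48593231 -0.31472209  0.086     ]
[[-0.908 -0.001  0.419]
 [-0.419  0.001 -0.908]
 [ 0.    -1.    -0.001]]
```

>>> {"fn": "jog_arm", "kwargs": {"motion": [[1,[-0.0326,0,-0.0244],[0,0,0]],[1,[-0.0326,0,-0.0244],[0,0,0]],[1,[-0.0326,0,-0.0244],[0,0,0]],[1,[-0.0326,0,-0.0244],[0,0,0]],[1,[-0.0326,0,-0.0244],[0,0,0]],[1,[-0.0326,0,-0.0244],[0,0,0]],[1,[-0.0326,0,-0.0244],[0,0,0]],[1,[-0.0326,0,-0.0244],[0,0,0]],[1,[-0.0326,0,-0.0244],[0,0,0]],[1,[-0.0326,0,-0.0244],[0,0,0]]]}}

```text
clock: 0.98
tcp_pos: [0.4771, -0.2527, 0.2503]
orientation: [-0.436, 1.982, -1.982]
contact_force: [1.2, 0.2, 0.3]
grip_width: 0.0854
```

>>> {"fn": "jog_arm", "kwargs": {"motion": [[1,[0,0,0],[0,7.11,0]],[1,[0,0,0],[0,7.11,0]],[1,[0,0,0],[0,7.11,0]],[1,[0,0,0],[0,7.11,0]],[1,[0,0,0],[0,7.11,0]],[1,[0,0,0],[0,7.11,0]],[1,[0,0,0],[0,7.11,0]],[1,[0,0,0],[0,0,0]]]}}

```text
clock: 1.65
tcp_pos: [0.4766, -0.2544, 0.2501]
orientation: [-0.442, -1.977, 1.978]
contact_force: [-0.8, 0.1, 0.3]
grip_width: 0.0855
```

```bash
python3 - <<'E'
from h import *
f=snap('wrist','w1.png'); o=r.get_obs(); print(o['tcp_pos'],o['joints'],o['contact_force'],o['clock']); print(rot(o['orientation']).round(3))
print(f['xyz'])
E
```

```text
[ 0.47659491 -0.25438843  0.25009737] [ 0.38876999  0.25740395 -0.01673237  1.87788271  0.00519325  1.00680673
 -1.63441796] [0.15606216 0.86080771 0.43524852] 1.7
[[-0.908 -0.    -0.42 ]
 [ 0.42   0.    -0.908]
 [ 0.    -1.     0.   ]]
[ 0.54746401 -0.28799016  0.37391182]
```

View pics/w1.png

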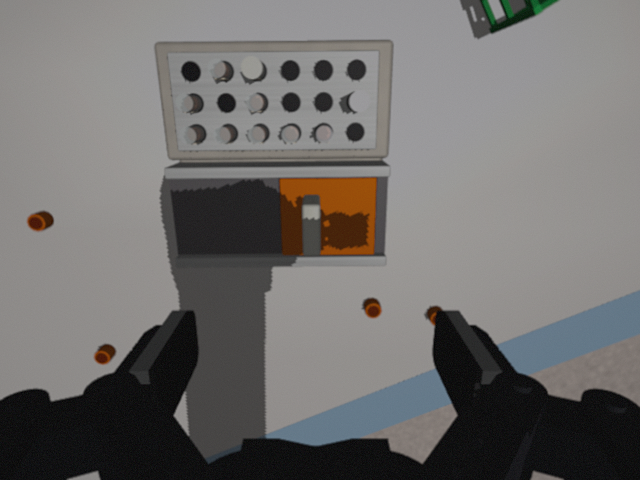

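```bash
python3 - <<'E'
from h import *
f=np.load('pics/w1.npy',allow_pickle=True).item()
c=f['image'][160:280,250:410,::-1]; cv2.imwrite('pics/w1c.png',cv2.convertScaleAbs(cv2.resize(c,None,fx=5,fy=5,interpolation=cv2.INTER_CUBIC),alpha=1.4))
y=np.array([.4226,.906]);x=np.array([.906,-.4226]);B=np.array([.477,-.2544])
hf=lambda p:(np.round([(p[:2]-B)@x,(p[:2]-B)@y,p[2]],4))
for v in (190,200,206,212,218,225,235,245,253,258): print(v,[hf(dep(f,u,v)) for u in (306,312,318)])
print('rails',hf(onz(f,280,265,.086)),hf(onz(f,280,165,.086)),hf(onz(f,280,259,.086)))
print('plate edges',hf(onz(f,280,200,.084)),hf(onz(f,377,200,.084)))
m=f['range_z']
E
```

```text
190 [array([0.0208, 0.0061, 0.0846]), array([0.0206, 0.0018, 0.0836]), array([ 0.0208, -0.0026,  0.0845])]
200 [array([0.0183, 0.0056, 0.1064]), array([0.0183, 0.0016, 0.1063]), array([ 0.0185, -0.0024,  0.1073])]
206 [array([0.0167, 0.0054, 0.1171]), array([0.0172, 0.0015, 0.1193]), array([ 0.0169, -0.0024,  0.1178])]
212 [array([0.0127, 0.0055, 0.117 ]), array([0.0133, 0.0015, 0.1195]), array([ 0.0127, -0.0024,  0.1172])]
218 [array([0.0088, 0.0055, 0.1177]), array([0.0089, 0.0016, 0.1178]), array([ 0.0089, -0.0024,  0.1178])]
225 [array([0.0043, 0.0055, 0.1185]), array([0.004 , 0.0016, 0.1174]), array([ 0.004 , -0.0024,  0.1173])]
235 [array([-0.0022,  0.0055,  0.1194]), array([-0.0026,  0.0016,  0.1182]), array([-0.0023, -0.0023,  0.1193])]
245 [array([-0.0096,  0.0056,  0.1182]), array([-0.0097,  0.0016,  0.1179]), array([-0.0095, -0.0023,  0.1185])]
253 [array([-0.0153,  0.0057,  0.1182]), array([-0.0156,  0.0017,  0.1173]), array([-0.015 , -0.0023,  0.1189])]
258 [array([-0.0313,  0.0065,  0.0853]), array([-0.0309,  0.002 ,  0.0864]), array([-0.0312, -0.0026,  0.0858])]
rails [-0.0367  0.0264  0.086 ] [0.039  0.0242 0.086 ] [-0.0318  0.0262  0.086 ]
plate edges [0.0134 0.0251 0.084 ] [ 0.0132 -0.0455  0.084 ]
```

View pics/w1c.png

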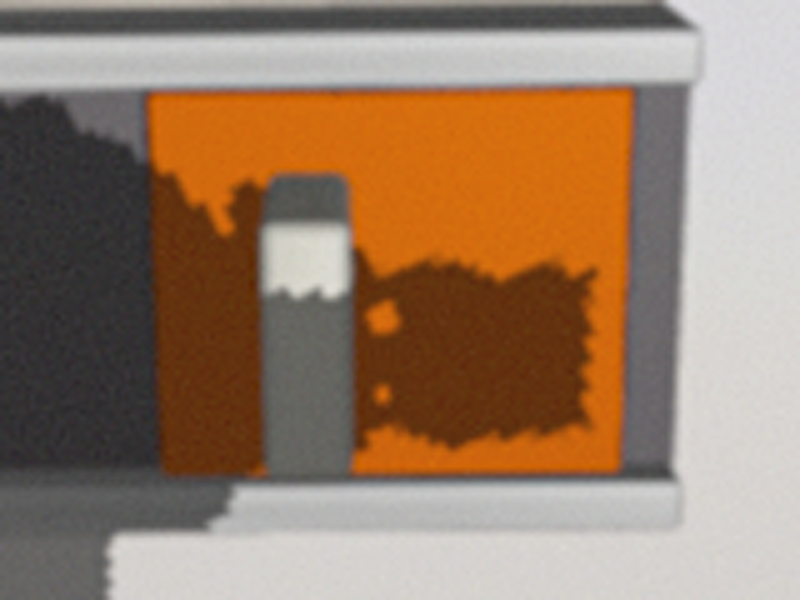

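The wrist view shows the fin top at columns 302–320 and rows 206–255, so its centre is 2 mm to +y of the TCP. The fin top measures z≈0.118. I'll descend and grip.

>>> {"fn": "jog_arm", "kwargs": {"motion": [[1,[0,0.03,-0.002],[0,0,0]],[1,[0,0.035,0],[0,0,0]],[1,[0,0.035,0],[0,0,0]],[1,[0,0.025,0],[0,0,0]],[1,[0,0.015,0],[0,0,0]],[1,[0,0,0],[0,0,0]],[0,[0,0,0],[0,0,0]],[0,[0,0,0],[0,0,0]],[0,[0,0,0],[0,0,0]],[0,[0,0,0],[0,0,0]]], "force": 30}}

```text
clock: 2.53
tcp_pos: [0.4784, -0.2531, 0.1117]
orientation: [-0.441, -1.981, 1.982]
contact_force: [-0.4, -0.0, 0.4]
grip_width: 0.0392
```

>>> {"fn": "jog_arm", "kwargs": {"motion": [[0,[0,0,0],[0,0,0]],[0,[0,0,0],[0,0,0]],[0,[0,0,0],[0,0,0]],[0,[0,0,0],[0,0,0]]]}}

```text
clock: 2.87
tcp_pos: [0.4783, -0.2524, 0.1112]
orientation: [-0.439, -1.982, 1.981]
contact_force: [-1.0, 3.0, 5.7]
grip_width: 0.0113
```

>>> {"fn": "jog_arm", "kwargs": {"motion": [[0,[0,0,-0.006],[0,0,0]],[0,[0,0,-0.01],[0,0,0]],[0,[0,0,-0.01],[0,0,0]],[0,[0,0,-0.01],[0,0,0]],[0,[0,0,-0.01],[0,0,0]],[0,[0,0,-0.01],[0,0,0]],[0,[0,0,-0.008],[0,0,0]],[0,[0,0,-0.004],[0,0,0]],[0,[0,0,-0.003],[0,0,0]],[0,[0,0,0],[0,0,0]]]}}

```text
clock: 3.7
tcp_pos: [0.5076, -0.1888, 0.1111]
orientation: [-0.439, -1.98, 1.982]
contact_force: [-2.2, 0.2, 7.1]
grip_width: 0.0112
```

```bash
python3 - <<'E'
from h import *
f=snap('side','s2.png');f=snap('top','t2.png');f=snap('wrist','w2.png'); o=r.get_obs(); print(o['tcp_pos'],o['contact_force'],o['grip_width'],o['clock'],rot(o['orientation']).round(3))
d=o['tcp_pos'][:2]-np.array([.4783,-.2524]);print(d@[.4226,.906],d@[.906,-.4226])
E
```

```text
[ 0.5076419  -0.18875052  0.1111203 ] [-1.33127486  0.48855069  7.71478794] 0.011465218578604547 3.85 [[-0.907  0.    -0.422]
 [ 0.422 -0.001 -0.907]
 [-0.001 -1.     0.   ]]
0.07006631693410834 -0.0003145108950500825
```

View pics/w2.png

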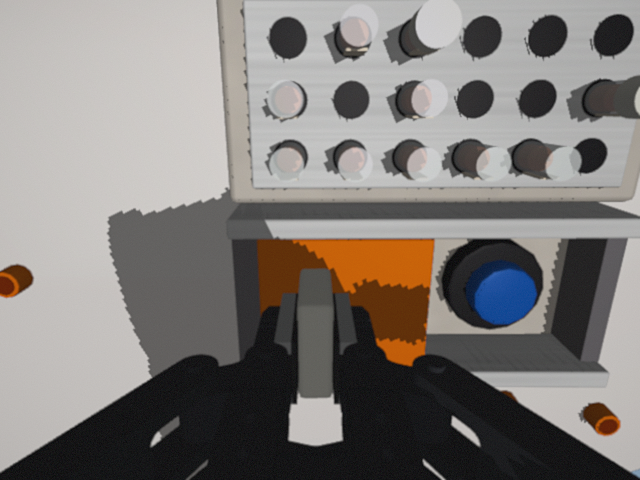

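View pics/s2.png

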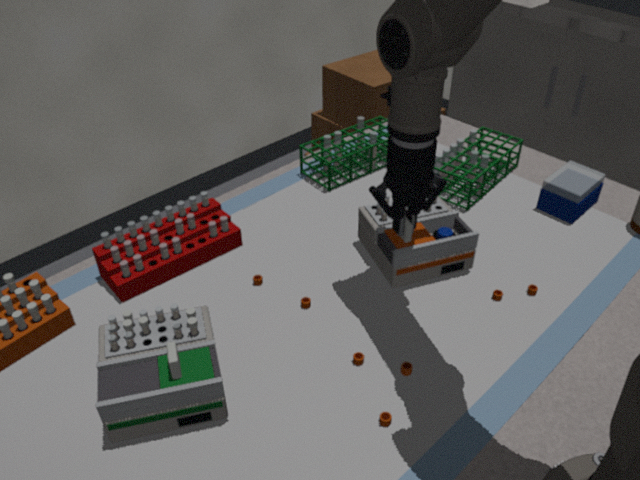

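The wrist view shows the cover open, with the blue button exposed at (503,292). I'll push on a little to confirm it is at the stop.

>>> {"fn": "jog_arm", "kwargs": {"motion": [[0,[0,0,-0.002],[0,0,0]],[0,[0,0,-0.002],[0,0,0]],[0,[0,0,0],[0,0,0]]]}}

```text
clock: 4.1
tcp_pos: [0.5078, -0.1885, 0.1111]
orientation: [-0.44, -1.974, 1.983]
contact_force: [-5.1, -8.3, 7.1]
grip_width: 0.0117
```

```bash
python3 - <<'E'
from h import *
f=snap('wrist','w3.png'); o=r.get_obs(); print(o['tcp_pos'],o['contact_force'],o['grip_width'],o['clock'])
d=o['tcp_pos'][:2]-np.array([.4783,-.2524]);print(d@[.4226,.906],d@[.906,-.4226])
B=o['tcp_pos'][:2];y=np.array([.4226,.906]);x=np.array([.906,-.4226])
hf=lambda p:(np.round([(p[:2]-B)@x,(p[:2]-B)@y,p[2]],4))
hsv=cv2.cvtColor(f['image'],cv2.COLOR_RGB2HSV); m=cv2.inRange(hsv,(100,150,60),(130,255,255)); m[:220]=0;m[350:]=0;m[:,:430]=0
cs,_=cv2.findContours(m,cv2.RETR_EXTERNAL,cv2.CHAIN_APPROX_NONE); k=max(cs,key=cv2.contourArea); print(cv2.boundingRect(k),cv2.contourArea(k))
P=np.argwhere(m); D=np.array([dep(f,u,v) for v,u in P[::20]]); top=D[(D[:,2]>.07)]; print(len(D),len(top),np.median(D[:,2]),np.median(top[:,2]))
H=np.array([hf(p) for p in top]); print(H[:,:2].min(0),H[:,:2].max(0),(H[:,:2].min(0)+H[:,:2].max(0))/2)
e=cv2.fitEllipse(k);print(e,hf(onz(f,*e[0],.076)))
T=r.grab_frame('top');S=r.grab_frame('side')
E
```

```text
[ 0.50776491 -0.18853851  0.11107627] [-4.70550511 -7.76291257  7.55301043] 0.011250034950760426 4.15
0.07031037791751275 -0.0002926517963134381
(471, 260, 66, 64) 3120.0
161 156 0.0759409162224273 0.0759673107544664
[-0.0118 -0.0951] [ 0.0144 -0.0687] [ 0.0013 -0.0819]
((502.9309387207031, 291.75958251953125), (63.07960510253906, 63.71489334106445), 77.78844451904297) [ 0.0026 -0.0809  0.076 ]
```

At the stop: resistance rose to about 9 N at 70.3 mm. The button is at 82 mm to −y and 1.5 mm to +x of the fin, with its top at z=0.076. I'll release the fin, rise and move over the button.

>>> {"fn": "jog_arm", "kwargs": {"motion": [[0,[0,0,0.004],[0,0,0]],[0,[0,0,0],[0,0,0]],[0.6,[0,0,0],[0,0,0]],[0.6,[0,0,0],[0,0,0]],[0.6,[0,0,0],[0,0,0]],[0.6,[0,0,0],[0,0,0]],[0.6,[0,-0.02,0],[0,0,0]],[0.6,[0,-0.03,0],[0,0,0]],[0.6,[0,-0.03,0],[0,0,0]],[0,[0,0,0],[0,0,0]]]}}

```text
clock: 5.08
tcp_pos: [0.5108, -0.1892, 0.1957]
orientation: [-0.448, -1.983, 1.984]
contact_force: [1.6, 0.2, 0.2]
grip_width: 0.041
```

>>> {"fn": "jog_arm", "kwargs": {"motion": [[0,[0,0,0.02],[0,0,0]],[0,[0,0,0.03],[0,0,0]],[0,[0,0,0.03],[0,0,0]],[0,[-0.002,0,0.002],[0,0,0]],[0,[0,0,0],[0,0,0]],[0,[0,0,0],[0,0,0]],[0,[0,0,0],[0,0,0]]]}}

```text
clock: 5.67
tcp_pos: [0.4753, -0.2622, 0.19]
orientation: [-0.437, -1.982, 1.981]
contact_force: [-0.5, 0.4, -0.5]
grip_width: 0.0002
```

```bash
python3 - <<'E'
from h import *
f=snap('wrist','w4.png'); o=r.get_obs(); print(o['tcp_pos'],o['contact_force'],o['grip_width'],o['clock'])
B=o['tcp_pos'][:2];y=np.array([.4226,.906]);x=np.array([.906,-.4226])
hf=lambda p:(np.round([(p[:2]-B)@x,(p[:2]-B)@y,p[2]],4))
hsv=cv2.cvtColor(f['image'],cv2.COLOR_RGB2HSV); m=cv2.inRange(hsv,(100,150,40),(130,255,255));m[:150]=0
cs,_=cv2.findContours(m,cv2.RETR_EXTERNAL,cv2.CHAIN_APPROX_NONE)
for k in sorted(cs,key=cv2.contourArea)[-2:]: print(cv2.boundingRect(k),hf(onz(f,*cv2.fitEllipse(k)[0],.076)))
E
```

```text
[ 0.47539071 -0.26209651  0.19009303] [ 0.59703661 -0.30547946  0.72647421] -0.00037702756441006317 5.7167
(296, 218, 45, 45) [ 0.0001 -0.002   0.076 ]
```

View pics/w4.png

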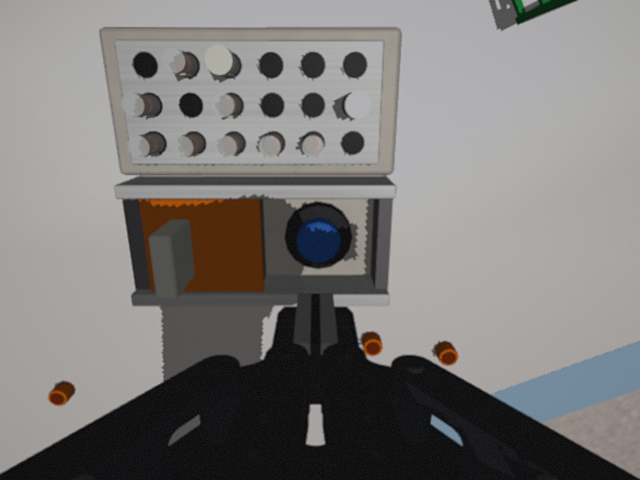

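The cover stayed open and the button is directly below at (318,240), 2 mm off. I'll descend and press.

>>> {"fn": "jog_arm", "kwargs": {"motion": [[0,[0,0.03,0.002],[0,0,0]],[0,[0,0.03,0],[0,0,0]],[0,[0,0.02,0],[0,0,0]],[0,[0,0.01,0],[0,0,0]],[0,[0,0.005,0],[0,0,0]],[0,[0,0.003,0],[0,0,0]],[0,[0,0.003,0],[0,0,0]],[0,[0,0.002,0],[0,0,0]],[0,[0,0,0],[0,0,0]]]}}

```text
clock: 6.47
tcp_pos: [0.4746, -0.2651, 0.089]
orientation: [-0.44, -1.981, 1.981]
contact_force: [-2.8, 3.3, 8.4]
grip_width: -0.0002
```

>>> {"fn": "jog_arm", "kwargs": {"motion": [[0,[0,0.002,0],[0,0,0]],[0,[0,0.002,0],[0,0,0]],[0,[0,0,0],[0,0,0]],[0,[0,0,0],[0,0,0]]]}}

```text
clock: 6.8
tcp_pos: [0.4748, -0.2652, 0.0883]
orientation: [-0.441, -1.981, 1.981]
contact_force: [-13.7, 8.4, 44.0]
grip_width: 0.0002
```

```bash
python3 - <<'E'
from h import *
f=snap('wrist','w5.png');f=snap('side','s5.png'); o=r.get_obs(); print(o['tcp_pos'],o['contact_force'],o['clock'])
c=f['image'][180:290,350:490,::-1]; cv2.imwrite('pics/s5c.png',cv2.resize(c,None,fx=5,fy=5))
E
```

```text
[ 0.47477384 -0.26520728  0.08825638] [-13.6138289    9.78237088  43.51074944] 6.9
```

View pics/w5.png

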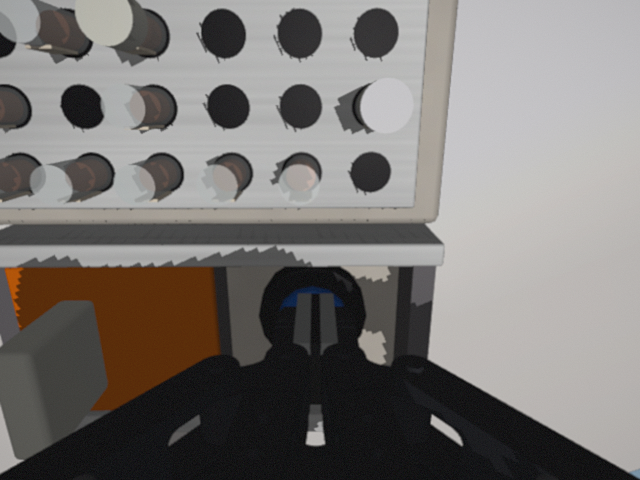

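The button is bottomed: force rose sharply to 44 N at the fingertips with almost no further travel, at tip z ≈ 0.069. I'll retract and go back above the fin.

>>> {"fn": "jog_arm", "kwargs": {"motion": [[0,[0,-0.008,0],[0,0,0]],[0,[0,-0.02,0],[0,0,0]],[0,[0,-0.035,0],[0,0,0]],[0,[0,-0.035,0],[0,0,0]],[0,[0,-0.01,0],[0,0,0]],[0.7,[0.001,0,-0.024],[0,0,0]],[0.7,[0.001,0,-0.03],[0,0,0]],[0.7,[0,0,-0.03],[0,0,0]],[0.7,[0,0,0],[0,0,0]],[0.7,[0,0,0],[0,0,0]]]}}

```text
clock: 7.73
tcp_pos: [0.509, -0.1866, 0.1921]
orientation: [-0.437, -1.984, 1.983]
contact_force: [0.6, -1.0, -0.1]
grip_width: 0.0591
```

```bash
python3 - <<'E'
from h import *
f=snap('wrist','w6.png'); o=r.get_obs(); print(o['tcp_pos'],o['contact_force'],o['grip_width'],o['clock'])
d=np.array([.5078,-.1885])-o['tcp_pos'][:2];print('to fin: x',d@[.906,-.4226],'y',d@[.4226,.906])
E
```

```text
[ 0.50811694 -0.18831069  0.19197141] [-0.41098287 -1.72044291  0.18492033] 0.05972230987150955 7.7833
to fin: x -0.00020714245206385567 y -0.0003054497824048684
```

View pics/w6.png

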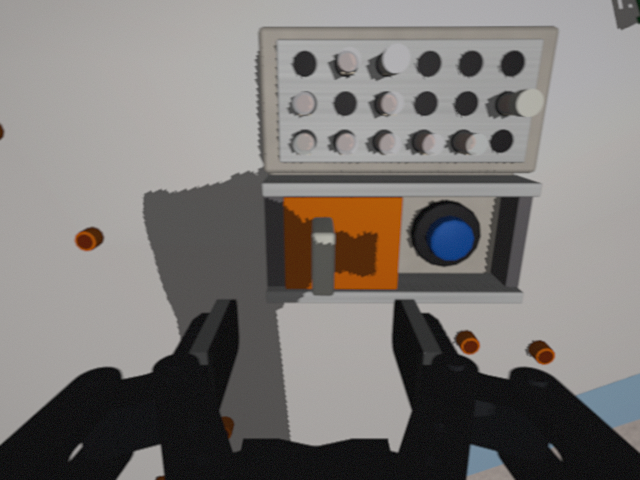

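The fin at (323,255) is centred between the fingers, and the button has sprung up. I'll descend and grip.

>>> {"fn": "jog_arm", "kwargs": {"motion": [[0.7,[0,0.03,0],[0,0,0]],[0.7,[0,0.03,0],[0,0,0]],[0.7,[0,0.015,0],[0,0,0]],[0.7,[0,0.006,0],[0,0,0]],[0,[0,0,0],[0,0,0]],[0,[0,0,0],[0,0,0]],[0,[0,0,0],[0,0,0]],[0,[0,0,0],[0,0,0]],[0,[0,0,0],[0,0,0]],[0,[0,0,0],[0,0,0]]]}}

```text
clock: 8.62
tcp_pos: [0.5085, -0.189, 0.1117]
orientation: [-0.442, -1.981, 1.982]
contact_force: [-1.2, -0.2, 7.8]
grip_width: 0.0115
```

>>> {"fn": "jog_arm", "kwargs": {"motion": [[0,[0,0,0.006],[0,0,0]],[0,[0,0,0.01],[0,0,0]],[0,[0,0,0.01],[0,0,0]],[0,[0,0,0.01],[0,0,0]],[0,[0,0,0.01],[0,0,0]],[0,[0,0,0.01],[0,0,0]],[0,[0,0,0.008],[0,0,0]],[0,[0,0,0.004],[0,0,0]],[0,[0,0,0.003],[0,0,0]],[0,[0,0,0],[0,0,0]]]}}

```text
clock: 9.45
tcp_pos: [0.4791, -0.2527, 0.1118]
orientation: [-0.442, -1.982, 1.981]
contact_force: [0.3, 1.8, 6.3]
grip_width: 0.0113
```

>>> {"fn": "jog_arm", "kwargs": {"motion": [[0,[0,0,0.002],[0,0,0]],[0,[0,0,0.002],[0,0,0]],[0,[0,0,0],[0,0,0]]]}}

```text
clock: 9.7
tcp_pos: [0.4789, -0.2529, 0.1118]
orientation: [-0.44, -1.988, 1.98]
contact_force: [3.3, 9.9, 6.9]
grip_width: 0.0117
```

```bash
python3 - <<'E'
from h import *
f=snap('wrist','w7.png'); o=r.get_obs(); print(o['tcp_pos'],o['contact_force'],o['grip_width'],o['clock'])
d=o['tcp_pos'][:2]-np.array([.4783,-.2524]);print(d@[.4226,.906],d@[.906,-.4226])
E
```

```text
[ 0.4789297  -0.25287663  0.11176329] [ 2.86181429 10.36136073  6.8401946 ] 0.01139671778020192 9.75
-0.00016571415382350856 0.0007719263361450747
```

View pics/w7.png

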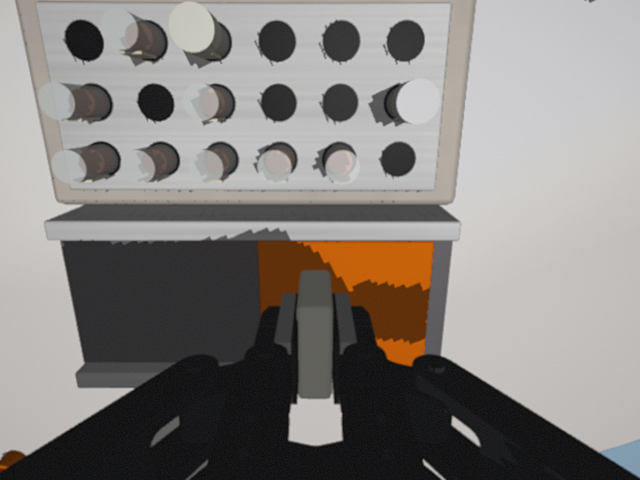

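The cover is closed against its stop, with about 10 N of resistance at the original position. I'll ease off, release and rise.

>>> {"fn": "jog_arm", "kwargs": {"motion": [[0,[0,0,-0.003],[0,0,0]],[0,[0,0,0],[0,0,0]],[0.6,[0,0,0],[0,0,0]],[0.6,[0,0,0],[0,0,0]],[0.6,[0,0,0],[0,0,0]],[0.6,[0,0,0],[0,0,0]],[0.6,[0,-0.02,0],[0,0,0]],[0.6,[0,-0.035,0],[0,0,0]],[0.6,[0,-0.035,0],[0,0,0]],[0.6,[0,-0.035,0],[0,0,0]]]}}

```text
clock: 10.58
tcp_pos: [0.4765, -0.2536, 0.2364]
orientation: [-0.437, -1.98, 1.979]
contact_force: [1.1, -0.9, -1.3]
grip_width: 0.0512
```

>>> {"fn": "jog_arm", "kwargs": {"motion": [[0.6,[0.03,0,0],[0,0,0]],[0.6,[0.03,0,0],[0,0,0]],[0.6,[0.03,0,0],[0,0,0]],[0.6,[0,0,0],[0,0,0]],[0.6,[0,0,0],[0,0,0]]]}}

```text
clock: 11.0
tcp_pos: [0.3943, -0.2154, 0.2354]
orientation: [-0.439, -1.98, 1.98]
contact_force: [1.2, -1.1, -0.3]
grip_width: 0.0514
```

```bash
python3 - <<'E'
from h import *
f=snap('wrist','w8.png'); S=snap('side','s8.png'); o=r.get_obs(); print(o['tcp_pos'],o['contact_force'],o['grip_width'],o['clock'])
B=np.array([.477,-.2544]);y=np.array([.4226,.906]);x=np.array([.906,-.4226])
hsv=cv2.cvtColor(f['image'],cv2.COLOR_RGB2HSV); m=cv2.inRange(hsv,(5,180,60),(22,255,255))
cs,_=cv2.findContours(m,cv2.RETR_EXTERNAL,cv2.CHAIN_APPROX_NONE);k=max(cs,key=cv2.contourArea);b=cv2.boundingRect(k);print(b)
for u in(b[0],b[0]+b[2]): p=onz(f,u,b[1]+8,.084);print((p[:2]-B)@x,(p[:2]-B)@y)
E
```

```text
[ 0.39631569 -0.21603302  0.2355881 ] [ 0.25125367 -0.02998733  1.82998545] 0.051304568614796375 11.1
(274, 33, 114, 99)
0.025356611783304173 0.02555741710928935
0.025411516242431775 -0.04456225552084382
```

View pics/w8.png

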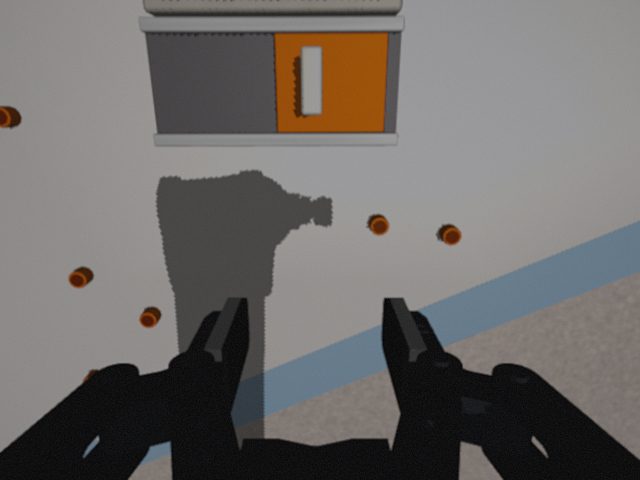

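View pics/s8.png

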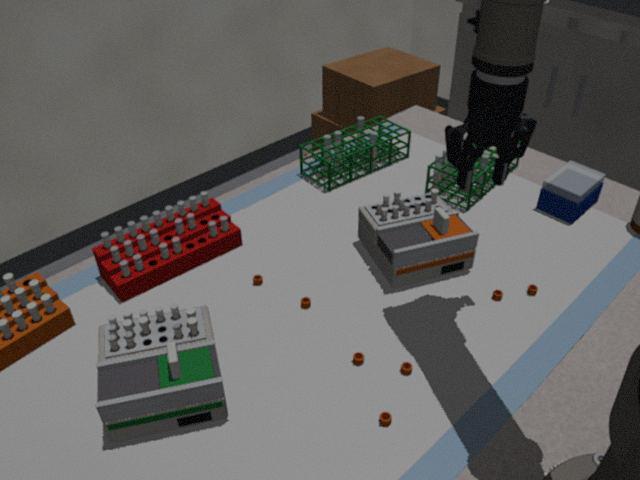

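The cover looks closed, but the edges read 0.5–0.9 mm from the start values. I'll compare the fixed side and top cameras before and after.

```bash
python3 - <<'E'
from h import *
T=snap('top','t9.png');S=np.load('pics/s8.npy',allow_pickle=True).item()
for n,g,b in(('side',S,(420,195,478,245)),('top',T,(420,250,475,300))):
    a=np.load(f'pics/{n}0.npy',allow_pickle=True).item()
    x0,y0,x1,y1=b
    def cen(f):
        hsv=cv2.cvtColor(f['image'],cv2.COLOR_RGB2HSV)[y0:y1,x0:x1]
        m=cv2.inRange(hsv,(5,140,90),(22,255,255)); 
        ys,xs=np.nonzero(m); return xs.mean()+x0,ys.mean()+y0,len(xs)
    print(n,cen(a),cen(g))
    G=lambda f:cv2.cvtColor(f['image'],cv2.COLOR_RGB2GRAY)[y0:y1,x0:x1].astype(np.float32)
    print(cv2.phaseCorrelate(G(a),G(g),cv2.createHanningWindow((x1-x0,y1-y0),cv2.CV_32F)))
    # 5mm shift in px
E
```

```text
side (np.float64(447.0993788819876), np.float64(227.72049689440993), 483) (np.float64(446.7038539553753), np.float64(227.75659229208924), 493)
((0.05638079575607691, 0.10905612915445673), 0.9820475352605184)
top (np.float64(444.9494451294698), np.float64(274.39580764488284), 811) (np.float64(438.12227074235807), np.float64(269.80131004366814), 458)
((-0.17720836570259735, 0.0731465017107098), 0.5319065653483073)
```

The side view is ambiguous at about 0.5 mm, and the arm blocks the top view. To be sure, I'll push the fin towards closed with shut fingers from its +y side, then leave away from it so nothing drags the cover.

>>> {"fn": "jog_arm", "kwargs": {"motion": [[0,[-0.03,0,-0.012],[0,0,0]],[0,[-0.03,0,-0.01],[0,0,0]],[0,[-0.03,0,-0.01],[0,0,0]],[0,[0,0,0],[0,0,0]],[0,[0,0.025,0],[0,0,0]],[0,[0,0.035,0],[0,0,0]],[0,[0,0.035,0],[0,0,0]],[0,[0,0.02,0],[0,0,0]],[0,[0,0.01,0],[0,0,0]],[0,[0,0,0],[0,0,0]]]}}

```text
clock: 11.98
tcp_pos: [0.4896, -0.2243, 0.1079]
orientation: [-0.434, -1.979, 1.978]
contact_force: [-1.0, -0.4, -0.5]
grip_width: -0.0002
```

>>> {"fn": "jog_arm", "kwargs": {"motion": [[0,[0,0,0.004],[0,0,0]],[0,[0,0,0.004],[0,0,0]],[0,[0,0,0.002],[0,0,0]],[0,[0,0,0],[0,0,0]]]}}

```text
clock: 12.32
tcp_pos: [0.4874, -0.2345, 0.1118]
orientation: [-0.443, -1.981, 1.981]
contact_force: [0.1, 0.5, 0.7]
grip_width: -0.0003
```

>>> {"fn": "jog_arm", "kwargs": {"motion": [[0,[0,0,0.003],[0,0,0]],[0,[0,0,0.002],[0,0,0]],[0,[0,0,0],[0,0,0]]]}}

```text
clock: 12.57
tcp_pos: [0.487, -0.2349, 0.1118]
orientation: [-0.44, -1.987, 1.98]
contact_force: [4.2, 10.6, 5.6]
grip_width: -0.0004
```

>>> {"fn": "jog_arm", "kwargs": {"motion": [[0,[0,0,0.002],[0,0,0]],[0,[0,0,0.001],[0,0,0]],[0,[0,0,0],[0,0,0]]]}}

```text
clock: 12.82
tcp_pos: [0.4869, -0.2352, 0.1118]
orientation: [-0.438, -1.992, 1.979]
contact_force: [6.0, 16.9, 6.5]
grip_width: -0.0001
```

The fin is firmly against the closed stop, with 18 N resisting. I'll retreat to +y, then up and away.

>>> {"fn": "jog_arm", "kwargs": {"motion": [[0,[0,0,-0.012],[0,0,0]],[0,[0,0,-0.01],[0,0,0]],[0,[0,-0.02,0],[0,0,0]],[0,[0,-0.035,0],[0,0,0]],[0,[0,-0.035,0],[0,0,0]],[0,[0,-0.03,0],[0,0,0]],[0,[0.03,0,0],[0,0,0]],[0,[0.03,0,0],[0,0,0]],[0,[0.03,0,0.02],[0,0,0]],[0,[0,0,0],[0,0,0]]]}}

```text
clock: 13.65
tcp_pos: [0.3956, -0.2018, 0.2297]
orientation: [-0.436, -1.975, 1.978]
contact_force: [-0.6, -0.5, -0.4]
grip_width: 0.0002
```

```bash
python3 - <<'E'
from h import *
f=snap('wrist','w10.png'); S=snap('side','s10.png'); o=r.get_obs(); print(o['tcp_pos'],o['contact_force'],o['clock'])
B=np.array([.477,-.2544]);y=np.array([.4226,.906]);x=np.array([.906,-.4226])
hsv=cv2.cvtColor(f['image'],cv2.COLOR_RGB2HSV); m=cv2.inRange(hsv,(5,180,60),(22,255,255))
cs,_=cv2.findContours(m,cv2.RETR_EXTERNAL,cv2.CHAIN_APPROX_NONE);k=max(cs,key=cv2.contourArea);b=cv2.boundingRect(k)
for u in(b[0],b[0]+b[2]): p=onz(f,u,b[1]+8,.084);print((p[:2]-B)@x,(p[:2]-B)@y)
for n in('side0','s8','s10'):
    g=np.load(f'pics/{n}.npy',allow_pickle=True).item()['image']
    for c,bx,lo,hi in(('or',(420,195,478,245),(5,140,90),(22,255,255)),('gr',(150,330,225,395),(50,140,50),(80,255,255))):
        h=cv2.cvtColor(g,cv2.COLOR_RGB2HSV)[bx[1]:bx[3],bx[0]:bx[2]];ys,xs=np.nonzero(cv2.inRange(h,lo,hi));print(n,c,xs.mean()+bx[0],ys.mean()+bx[1],len(xs))
E
```

```text
[ 0.40117664 -0.20173228  0.23069155] [0.85715868 0.16393796 0.88377845] 13.75
0.026303269363507065 0.025725007588840432
0.026141096714377254 -0.04456729390524554
side0 or 447.0993788819876 227.72049689440993 483
side0 gr 187.38041002277905 367.06909643128324 1317
s8 or 446.7038539553753 227.75659229208924 493
s8 gr 187.50382848392036 367.0076569678407 1306
s10 or 446.702868852459 227.72745901639342 488
s10 gr 187.3832699619772 367.09201520912546 1315
```

View pics/w10.png

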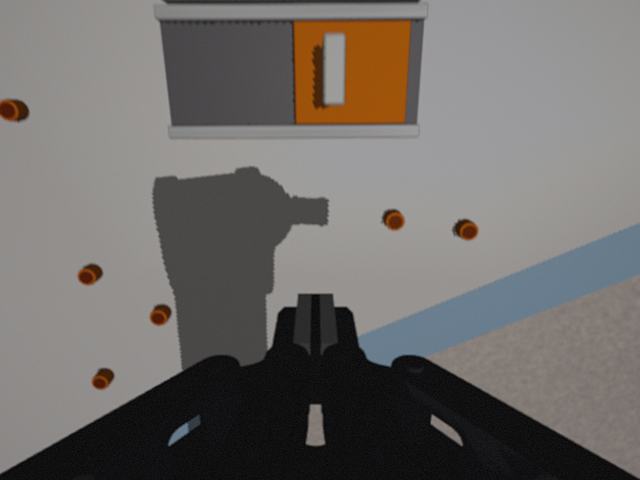

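```bash
python3 -c "
from bench import r
print(r.hand_in())"
```

```text
the job is handed in; nothing more can be done
None
```

I opened the orange heater's cover, pressed the blue button fully down, and slid the cover shut again. The job was handed in at about 13.8 s, inside the 48 s limit. No verdict was reported.

- **Opening:** the cover travelled 70.3 mm and met its stop, with about 9 N resisting.
- **Button:** it was pressed to its bottom with the fingertips about 7 mm below its raised height. The last step brought the vertical force at the fingertips to about 44 N, more than needed. I take the 40 N limit to cover only the arm and the gripper's body, which touched nothing that I could see.
- **Closing:** the cover came back to its starting position, with about 10 N resisting. I pushed it again from the open side, up to about 18 N, then backed away without dragging it.

**Last checks:**
- **Orange cover:** it is shut in the wrist and side views. The plate edges and side-view position read about 0.5–0.9 mm off the first pictures. They did not change after the second push, so I put the difference down to pixel size and changed shadows.
- **Top camera:** its before-and-after comparison did not work, probably because the arm was in the way, so I did not use it.
- **Green cover:** it is unchanged in the side view.
- **Robot:** it ended clear of everything, with wrist force near zero.

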